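# Gauge a dispenser piston in the bench caliper

## Robot

A 6-joint arm with a two-finger parallel gripper is mounted at the origin on the work surface. World frame = base frame: x ahead of the robot, y to its left, z up, the work surface at z = 0. Lengths are in m, angles in rad, forces in N, time in s.
With the tool pointing down it reaches from about 0.275 to 0.75 m from the base axis. Payload 10.2 kg.
Tool frame: the origin (TCP) lies midway between the tips of the shut fingers; the grasp point (between the pads) lies 19 mm behind it; z points along the fingers, x is the direction in which the jaws open and shut, and the axes are right-handed (so a half turn about z gives the same grasp; the last joint's range is limited). The gripper opens to 85 mm and grips with 20 to 120 N. Pads are 22 mm wide; open, the fingers measure 114 mm over their backs; the gripper's body (76 mm by 85 mm) begins 54 mm behind the grasp point. The pads swing forward as they close: fully open they stand 13 mm farther back than shut.
Start: joints at [0.951, 0.313, 1.498, -0, 1.331, -0.223], TCP at [0.203, 0.484, 0.231] pointing down, gripper open.
Joint ranges: [-2.94, 2.94], [-0.97, 2.17], [0.19, 2.56], [-1.23, 4.37], [0.02, 3.11], [-2.88, 2.88]. Speed limits (rad/s): [2.39, 2.39, 3.01, 3.14, 3.14, 3.14].

## Interface

Orientations are given as [roll, pitch, yaw] about the fixed x, y, z axes, in that order (R = Rz(yaw) Ry(pitch) Rx(roll)).
In Python, from bench import sensors, vision, job gives the robot as it stands. The module is installed in compiled form; this text tells all that it offers.
- The arm moves only by the tool carry_out, never from a script. Its argument "series" is a list of rows, each a list of 3 entries, a list of its own where there are three numbers: the shift along the tool's x, y, z in mm, then the turn, a rotation vector about the tool's x, y, z in rad, then the gripper's target within -1 to 1 (shut at 1, half-way at 0, fully open at -1). A call has 1 to 5 rows; each row shifts and turns the commanded pose from where the row before left it, along the tool's axes as they then stand; what a row does not reach is not made up. A row lasts 1/10 s, in which the tool goes at most 50 mm and 8.59 degrees, less where a joint would pass 70% of its speed; a pose out of reach is approached as far as the arm can. A call with a gripper value outside its range is refused whole. The fingers move at their own pace and stop on an object; "squeeze" is the grip in N (left out, the last holds). Time passes only in rows, so rows that do not move let the fingers close. It gives the time, the measured TCP pose, the force and the opening at its end, in the units of the state.
- sensors.get_obs(): the state, without advancing time (a new reading comes with each control period).
- vision.get_image(name): name is "scene" or "top"; returns a dict with "img" (480x640x3 uint8, red, green, blue), "depth" (480x640 float32, m along the optical axis (not along the pixel's ray), 0 where there is no reading), "vertical_fov" (degrees; the focal length in pixels is half the picture's height over the tangent of half this angle, whatever the lens; pixels are square), "cx", "cy" (the principal point, pixels), "k1" (the pictures are not rectified: a ray, as slopes to the right and down, at radius r is drawn at 1 + k1 r^2 times it, then the intrinsics apply), "cam_to_world" (4x4, takes a point from camera to world coordinates). Camera axes: x right, y up, looking along -z (the intrinsics and any distortion apply to the point x, -y, -z); pixel columns grow to the right and rows downward; lengths in m; the calibration is good to about 2 mm. A picture is of the moment at which its call begins.
- job.finish_job(): hands the job in, once; it reports no verdict.
The state is a dict: "t": time; "joint_pos": joint angles; "dq": joint speeds; "joint_torque": joint torques, N m; "eef_pos": TCP position; "tcp_rot": TCP orientation; "contact_force": force on the tool from outside, world axes, zero at the start; "wrist_torque": the same for the moment, N m; "opening": opening from 0.0 (shut) to 1.0 (fully open).
Only numpy, scipy, OpenCV 4.12 (cv2) and the standard library are available. Lean on these libraries where they do the work, as an engineer would, in place of code of your own. Each camera call takes 0.05 s, during which the arm holds its last target.

## Task

Stand the tall flanged piston upright on the bed of the bench caliper, between its open jaws, and let go of it. Then slide the moving jaw in by its thumb post until both jaws bear on the piston's shaft with a few newtons, gently and not hard, and leave the caliper closed on the piston with nothing held. Leave the short flanged piston where it stands.

Things in the scene. Friction and masses are not known exactly. Their poses are not given: they have to be found in the camera images.
- piston_mid (a point): Tall piston to measure: white plastic, 70 mm tall, 130 g; shaft 30 mm in diameter, flange 40 mm in diameter and 14 mm high on top. Stands upright on the bench. Point: on its axis, 35 mm above its foot; the flange's middle, where to grip it, is 28 mm higher. z axis: up. Look-alikes nearby: a rod of the same height without flange, a short flanged piston, an open sleeve.
- gauge: Bench caliper, fixed: dark steel bed 90 x 250 mm, top 12 mm above the bench; two steel jaws 60 mm wide, tops 45 mm above the bench. Origin: on the bench surface, on the jaws' middle line (x = 0). Its y axis is the slide: the fixed jaw's face is at y = +85 mm; the moving jaw comes towards it along +y, at first 70 to 90 mm away. A piston set at x = 0, y = +50 mm is between them.
- jaw_post (a point): Thumb post of the moving jaw: upright round steel post, 18 mm in diameter, top 85 mm above the bench. Point: on its axis, 66 mm above the bench, 65 mm behind the jaw's face (gauge y + 65 mm). Slides along gauge y with 3 N drag, no spring, stays where left; it pushes the piston along the bed to the fixed jaw, then force rises steeply. Keep fingertips over 46 mm above the bench.
- short_piston_mid (a point): Short piston, to be left alone: the same white plastic and shape but 45 mm tall, shaft 22 mm in diameter, flange 32 mm in diameter and 10 mm high on top. Point: on its axis, 22.5 mm above its foot.
Mind the look-alikes: they are no part of the job. Leave any orange or purple look-alike of the part that bears piston_mid alone.

How it is judged:
On the way, in this order (a step that is already met when the one before it is completed fails the run):
1. the tall piston stands upright on the caliper's bed between the jaws, let go (z of piston_mid in the frame of gauge between 0.042 and 0.052 m and x of piston_mid in the frame of gauge between -0.028 and 0.028 m and y of piston_mid in the frame of gauge between 0 and 0.075 m and angle between piston_mid's own z axis and vertical below 0.15 rad and contact force between the fingers and piston below 0.1 N), for 0.2 s.
2. the moving jaw presses the piston against the fixed jaw with at least 1.5 N (contact force between jaw and piston above 1.5 N and y of piston_mid in the frame of gauge above 0.068 m and contact force between the fingers and piston below 0.1 N), for 0.1 s.
At the end, for the whole second after the job is handed in: The tall piston stands upright (within about 9 degrees) on the caliper's bed, at rest, its axis within 28 mm of the jaws' middle line, against the fixed jaw and with the moving jaw left closed against it (each within 6 mm) (z of piston_mid in the frame of gauge between 0.042 and 0.052 m and x of piston_mid in the frame of gauge between -0.028 and 0.028 m and angle between piston_mid's own z axis and vertical below 0.15 rad and y of piston_mid in the frame of gauge above 0.064 m and horizontal distance between jaw_post and piston_mid below 0.09 m and y of jaw_post in the frame of gauge above -0.016 m and linear speed of piston below 0.02 m/s); the robot touches nothing.
It fails at once if the piston is squeezed by the jaw with more than 60 N (contact force between jaw and piston above 60 N).
It fails at once if the short piston is moved more than 30 mm (distance of short_piston_mid from where it was at the start of the episode above 0.03 m).
It also fails if it takes over 45 s, if anything falls off the work surface, if the arm or the gripper's body presses on something with over 40 N, if the wrist force passes 120 N, or if a joint passes its speed limit or range.

## Working session

There is one attempt and no reset: what is moved stays moved. The work goes in short steps, Python scripts to look and compute and a tool call to move; the robot and the scene stay as the last step left them, time stands still between calls to the robot, and variables do not carry over. Pictures are saved under pics/ and viewed, and the job is handed in when it is done.

Besides the shell and the picture viewer there is one more tool, called after "Call:" by a JSON object that holds its "fn" and its "kwargs". carry_out: Moves the arm, as the interface text tells. Its arguments: {"type":"object","properties":{"series":{"type":"array","items":{"type":"array"}},"squeeze":{"type":"number"}},"required":["series"]}

```bash
mkdir -p pics
cat > h.py <<'E'
import numpy as np, cv2
from bench import sensors, vision, job
def grab(n,tag):
    d=vision.get_image(n); np.savez(f'{n}_{tag}.npz',**d)
    cv2.imwrite(f'pics/{n}_{tag}.png',d['img'][:,:,::-1]); return d
def K(d):
    f=240/np.tan(np.radians(float(d['vertical_fov']))/2)
    return np.array([[f,0,float(d['cx'])],[0,f,float(d['cy'])],[0,0,1]])
def rays(d,uv):
    # k1 model: cv2 distortion identical
    p=cv2.undistortPoints(np.array(uv,float).reshape(-1,1,2),K(d),np.array([float(d['k1']),0,0,0.])).reshape(-1,2)
    return np.c_[p[:,0],-p[:,1],-np.ones(len(p))]
def plane(d,uv,z):
    r=rays(d,uv); M=np.array(d['cam_to_world']); w=r@M[:3,:3].T; o=M[:3,3]
    return o+w*((z-o[2])/w[:,2])[:,None]
def cloud(d):
    v,u=np.mgrid[0:480,0:640]; r=rays(d,np.c_[u.ravel(),v.ravel()])
    M=np.array(d['cam_to_world']); P=(r*np.array(d['depth']).reshape(-1,1))@M[:3,:3].T+M[:3,3]
    return P.reshape(480,640,3)
E
python3 - <<'E'
from h import *
for n in('scene','top'):
    d=grab(n,'0'); print(n,d['vertical_fov'],d['cx'],d['cy'],d['k1'],np.round(d['cam_to_world'],3).tolist())
print(sensors.get_obs())
E
```

```text
scene 50.72201669242063 319.03613605829605 238.82819061396978 -0.023239493129898335 [[0.705, -0.548, 0.45, 0.848], [0.709, 0.531, -0.464, -0.407], [0.015, 0.647, 0.763, 0.61], [0.0, 0.0, 0.0, 1.0]]
top 44.53883312451727 312.08556015378997 237.47511585029392 -0.1737541768168104 [[-0.016, 0.998, -0.053, 0.439], [-1.0, -0.017, -0.022, -0.068], [-0.023, 0.053, 0.998, 1.04], [0.0, 0.0, 0.0, 1.0]]
{'t': 0.1, 'joint_pos': array([ 9.50626351e-01,  3.13422223e-01,  1.49834232e+00,  1.85568691e-05,
        1.33099969e+00, -2.23426637e-01]), 'dq': array([-0.0006361 , -0.00119438, -0.00131039, -0.00040954, -0.00153806,
       -0.0010124 ]), 'joint_torque': array([ 1.14169314e-03, -4.12907374e+01, -2.60141820e+01, -2.77028830e-04,
        3.06313115e-03,  3.87344096e-05]), 'eef_pos': array([0.20275693, 0.48402771, 0.23078496]), 'tcp_rot': array([-3.14131549e+00,  1.13846243e-03,  1.17404873e+00]), 'contact_force': array([-1.4183518 , -0.14541564, -0.07733773]), 'wrist_torque': array([ 0.05690225,  0.009101  , -0.00204348]), 'opening': 0.9984722127154461}
```

View pics/scene_0.png

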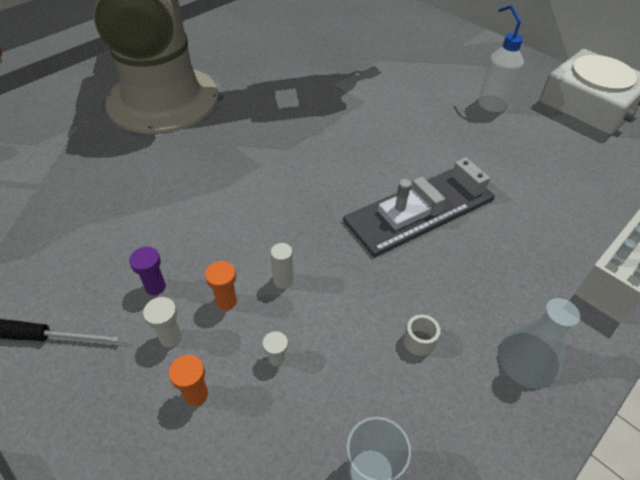

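View pics/top_0.png

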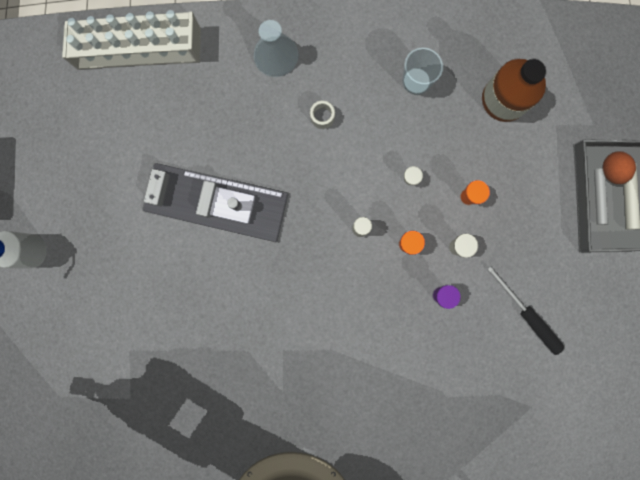

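The tall white piston is at scene (162,322) and top (466,245). The short piston is at top (414,176), the plain rod at (363,226) and the sleeve at (322,113). The caliper's bed is centred near top (217,203), with the fixed jaw at (155,187), the moving jaw at (205,198) and the post at (233,203). Next I measure these.

Run:
```python
from h import *
L=lambda n:dict(np.load(f'{n}_0.npz'))
t=L('top'); s=L('scene')
def blob(d,c,R,lo,name):
    im=d['img']; m=(im.min(2)>lo).astype(np.uint8)
    n,lab,st,ce=cv2.connectedComponentsWithStats(m)
    v,u=c; 
    l=lab[u,v]; print(name,l,st[l],ce[l]); return lab==l
ct=cloud(t); cs=cloud(s)
for nm,c,z in(('tall',(466,245),.07),('short',(414,176),.045),('rod',(363,226),.07)):
    m=blob(t,c,0,150,nm); cn=max(cv2.findContours(m.astype(np.uint8),0,1)[0],key=len)
    e=cv2.fitEllipse(cn); print(e,plane(t,[e[0]],z), 'cloud top',np.median(ct[m],0), np.percentile(ct[m][:,2],95))
    x,y,w,h=cv2.boundingRect(cn); p=plane(t,[(x-.5,y+h/2),(x+w-.5,y+h/2)],z); print('diam',np.linalg.norm(p[0]-p[1]))
# scene: tall
for nm,c in(('tall',(160,309)),('short',(275,342))):
    P=cs[c[1]-45:c[1]+45,c[0]-30:c[0]+30].reshape(-1,3); I=s['img'][c[1]-45:c[1]+45,c[0]-30:c[0]+30].reshape(-1,3)
    sel=(I.min(1)>120)&(P[:,2]>.02); Q=P[sel]; print(nm,'scene cloud max z',np.percentile(Q[:,2],98)); T=Q[Q[:,2]>np.percentile(Q[:,2],98)-.004]; print(len(T),(T.min(0)+T.max(0))/2)
big=cv2.resize(t['img'][140:260,120:310],None,fx=4,fy=4,interpolation=cv2.INTER_CUBIC); cv2.imwrite('pics/cal.png',big[:,:,::-1])
big=cv2.resize(s['img'][140:260,335:505],None,fx=4,fy=4,interpolation=cv2.INTER_CUBIC); cv2.imwrite('pics/cals.png',big[:,:,::-1])
```

```text
tall 29 [455 233  23  25 433] [465.77829099 245.19399538]
((465.7752685546875, 245.2003936767578), (22.130657196044922, 23.13849449157715), 173.89596557617188) [[ 0.47319292 -0.30237009  0.07      ]] cloud top [ 0.47336218 -0.30200376  0.06991916] 0.07257786797252294
diam 0.03908602751348297
short 21 [404 166  19  19 271] [413.01476015 174.76752768]
((413.0050048828125, 174.78358459472656), (17.487720489501953, 17.953739166259766), 167.98855590820312) [[ 0.59655154 -0.22075081  0.045     ]] cloud top [ 0.59631867 -0.22097521  0.04456342] 0.04754297767545923
diam 0.03281984057762217
rod 27 [354 217  18  18 253] [362.27272727 225.32411067]
((362.27801513671875, 225.33062744140625), (16.92536735534668, 17.242795944213867), 122.4803237915039) [[ 0.50926016 -0.12997228  0.07      ]] cloud top [ 0.50976704 -0.12961131  0.06939719] 0.07262900009683346
diam 0.029871555900280258
tall scene cloud max z 0.07292499206597612
669 [ 0.650133   -0.3456461   0.33937917]
short scene cloud max z 0.04829625513842121
416 [ 0.71421175 -0.30651732  0.32705688]
```

View pics/cal.png

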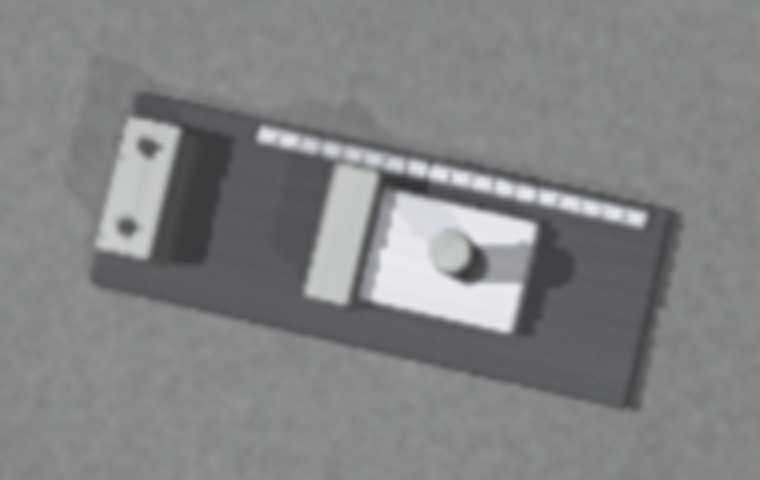

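View pics/cals.png

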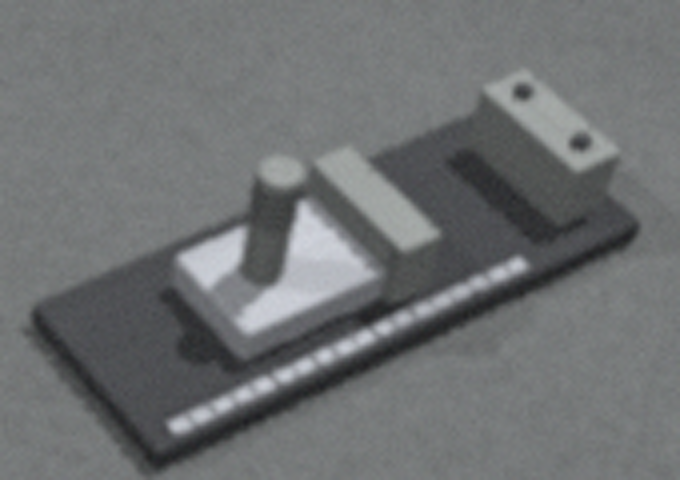

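The enlarged caliper shows these points (cal.png pixels):
- Fixed-jaw top corners: (130,118), (184,130), (150,258), (96,245)
- Moving-jaw top corners: (333,166), (380,172), (350,304), (304,295)
- Post top: (453,251)
- Bed corners: (138,92), (680,212), (630,408), (92,284)

Run:
```python
from h import *
t=dict(np.load('top_0.npz')); s=dict(np.load('scene_0.npz'))
f=lambda a:np.array(a)/4-.375+[120,140]
fs=lambda a:np.array(a)/4-.375+[335,140]
fj=plane(t,f([(130,118),(184,130),(150,258),(96,245)]),.045)
mj=plane(t,f([(333,166),(380,172),(350,304),(304,295)]),.045)
bd=plane(t,f([(138,92),(680,212),(630,408),(92,284)]),.012)
po=plane(t,f([(453,251)]),.085)[0]; pos=plane(s,fs([(282,170)]),.085)[0]
print('fj',fj.round(4).tolist(),'\nmj',mj.round(4).tolist(),'\npost',po,pos)
# scene fixed jaw top corners
fsj=plane(s,fs([(480,90),(522,68),(620,152),(580,172)]),.045); print('fj scene',fsj.round(4).tolist())
for n,q in(('fj',fj),('mj',mj),('bed',bd)): print(n,[round(np.linalg.norm(q[i]-q[(i+1)%4])*1000,1) for i in range(4)])
y=(bd[0]+bd[3]-bd[1]-bd[2])[:2]; y/=np.linalg.norm(y)
y2=(fj.mean(0)-mj.mean(0))[:2]; y2/=np.linalg.norm(y2)
y3=(fj.mean(0)-po)[:2]; y3/=np.linalg.norm(y3)
y4=(fj[2]-fj[1])[:2]; y4=np.array([-y4[1],y4[0]])/np.linalg.norm(y4); 
for a in(y,y2,y3,y4): print('dir',a,np.degrees(np.arctan2(a[1],a[0])))
x=np.array([y[1],-y[0]])
face=(fj[1]+fj[2])[:2]/2; o=face-.085*y
loc=lambda p:((p[...,:2]-o)@np.c_[x,y]).round(4)
print('org',o,'\nmoving face',loc(mj),'post',loc(po),loc(pos),'bed',loc(bd).tolist(),'fjscene',loc(fsj).tolist())
print('target',o+.05*y)
# tall in scene: flange top ellipse
im=s['img']; m=(im[290:350,140:185].min(2)>140).astype(np.uint8); cv2.imwrite('pics/tl.png',cv2.resize(im[285:355,135:190],None,fx=8,fy=8)[:,:,::-1])
```

```text
fj [[0.6165, 0.2321, 0.045], [0.6104, 0.2077, 0.045], [0.5546, 0.2226, 0.045], [0.5609, 0.247, 0.045]] 
mj [[0.5928, 0.1415, 0.045], [0.5896, 0.1209, 0.045], [0.5327, 0.1341, 0.045], [0.537, 0.1543, 0.045]] 
post [0.54994849 0.08289521 0.085     ] [0.54891146 0.08463096 0.085     ]
fj scene [[0.5534, 0.2215, 0.045], [0.5577, 0.2464, 0.045], [0.6163, 0.2317, 0.045], [0.6115, 0.2094, 0.045]]
fj [np.float64(25.1), np.float64(57.8), np.float64(25.2), np.float64(57.5)]
mj [np.float64(20.9), np.float64(58.5), np.float64(20.6), np.float64(57.2)]
bed [np.float64(252.5), np.float64(89.4), np.float64(250.0), np.float64(89.3)]
dir [0.23966938 0.97085457] 76.13297238054741
dir [0.24449653 0.96965017] 75.8479176723357
dir [0.23975693 0.97083295] 76.12780552640386
dir [-0.25852718 -0.96600398] -104.98268811766813
org [0.56215698 0.13262409] 
moving face [[ 0.0276  0.0159]
 [ 0.0295 -0.0048]
 [-0.029  -0.0056]
 [-0.0296  0.015 ]] post [ 0.0001 -0.0512] [-0.0014 -0.0498] bed [[0.0446, 0.1199], [0.0446, -0.1325], [-0.0447, -0.1307], [-0.0447, 0.1193]] fjscene [[-0.0297, 0.0842], [-0.0316, 0.1094], [0.0288, 0.1091], [0.0295, 0.0864]]
target [0.57414045 0.18116681]
```

View pics/tl.png

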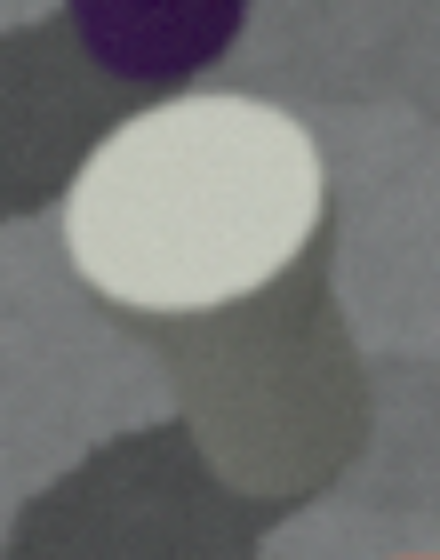

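Top and scene views agree within about 2 mm. The bed measures 250 x 89 mm, the jaw gap is about 69.5 mm, the post is at gauge y = -0.051, and the origin is (0.562, 0.133) with the slide at 76°. The flange diameter reads 39 mm and the top height 70 mm, so this is the tall piston. Moving over it now.

Call:
{"fn": "carry_out", "kwargs": {"series": [[[-31, 27.6, 0], [0, 0, 0], -1], [[-31, 27.6, 0], [0, 0, 0], -1], [[-31, 27.6, 0], [0, 0, 0], -1], [[-31, 27.6, 0], [0, 0, 0], -1], [[-31, 27.6, 0], [0, 0, 0], -1]], "squeeze": 30}}

```text
t: 0.6
eef_pos: [0.2703, 0.2864, 0.2311]
tcp_rot: [-3.142, 0.0, 1.175]
contact_force: [0.8, 1.1, -0.2]
opening: 1.0
```

Call:
{"fn": "carry_out", "kwargs": {"series": [[[-31, 27.6, 0], [0, 0, 0], -1], [[-31, 27.6, 0], [0, 0, 0], -1], [[-31, 27.6, 0], [0, 0, 0], -1], [[-31, 27.6, 0], [0, 0, 0], -1], [[-31, 27.6, 0], [0, 0, 0], -1]]}}

```text
t: 1.1
eef_pos: [0.3377, 0.09, 0.2313]
tcp_rot: [3.141, -0.0, 1.174]
contact_force: [1.2, 0.2, 0.8]
opening: 1.001
```

Call:
{"fn": "carry_out", "kwargs": {"series": [[[-31, 27.6, 0], [0, 0, 0], -1], [[-31, 27.6, 0], [0, 0, 0], -1], [[-31, 27.6, 0], [0, 0, 0], -1], [[-31, 27.6, 0], [0, 0, 0], -1], [[-31, 27.6, 0], [0, 0, 0], -1]]}}

```text
t: 1.6
eef_pos: [0.4051, -0.1064, 0.2311]
tcp_rot: [-3.141, -0.0, 1.174]
contact_force: [0.5, 0.4, 0.4]
opening: 0.997
```

Call:
{"fn": "carry_out", "kwargs": {"series": [[[-31, 27.6, 0], [0, 0, 0], -1], [[-31, 27.6, 0], [0, 0, 0], -1], [[-31, 27.6, 0], [0, 0, 0], -1], [[-31, 27.6, 0], [0, 0, 0], -1], [[-31, 27.6, 0], [0, 0, 0], -1]]}}

```text
t: 2.1
eef_pos: [0.4726, -0.3026, 0.2309]
tcp_rot: [-3.141, -0.0, 1.174]
contact_force: [1.1, 0.9, -0.1]
opening: 0.998
```

Call:
{"fn": "carry_out", "kwargs": {"series": [[[0, 0, 0], [0, 0, 0.13], -1], [[0, 0, 0], [0, 0, 0.13], -1], [[0, 0, 0], [0, 0, 0.13], -1], [[0, 0, 0], [0, 0, 0], -1]]}}

```text
t: 2.5
eef_pos: [0.4723, -0.3009, 0.2309]
tcp_rot: [-3.141, 0.0, 0.783]
contact_force: [-0.1, -0.2, 0.7]
opening: 0.999
```

```bash
cat >> h.py <<'E'
from scipy.spatial.transform import Rotation as R
def to(p,yaw=None):
    o=sensors.get_obs(); r=R.from_euler('xyz',o['tcp_rot'])
    print('t',o['t'],'pos',o['eef_pos'].round(4),'rot',o['tcp_rot'].round(4),'F',o['contact_force'].round(2),'open',round(o['opening'],3))
    print('tool mm',(r.inv().apply(np.array(p)-o['eef_pos'])*1000).round(1))
    if yaw is not None: print('rotvec',(r.inv()*R.from_euler('xyz',[np.pi,0,yaw])).as_rotvec().round(3))
E
python3 - <<'E'
from h import *
s=dict(np.load('scene_0.npz')); print('tall scene',plane(s,[(158.8,309.9)],.07))
to([.473,-.302,.041],np.radians(45))
E
```

```text
tall scene [[ 0.47265332 -0.30375709  0.07      ]]
t 2.5 pos [ 0.4723 -0.3009  0.2309] rot [-3.1407  0.      0.7828] F [-0.09 -0.15  0.71] open 0.999
tool mm [ -0.3   1.4 189.9]
rotvec [-0.001  0.    -0.003]
```

Both views agree to within 1.5 mm. Descending.

Call:
{"fn": "carry_out", "kwargs": {"series": [[[-1, 2, 40], [0, 0, 0], -1], [[0, 0, 40], [0, 0, 0], -1], [[0, 0, 40], [0, 0, 0], -1], [[0, 0, 30], [0, 0, 0], -1], [[0, 0, 20], [0, 0, 0], -1]]}}

```text
t: 3.0
eef_pos: [0.4723, -0.3023, 0.0588]
tcp_rot: [-3.138, 0.0, 0.788]
contact_force: [0.3, -0.5, 1.1]
opening: 0.998
```

Call:
{"fn": "carry_out", "kwargs": {"series": [[[0, 0, 12], [0, 0, 0], -1], [[0, 0, 8], [0, 0, 0], -1], [[0, 0, 0], [0, 0, 0], -1]]}}

```text
t: 3.3
eef_pos: [0.473, -0.303, 0.041]
tcp_rot: [-3.141, 0.0, 0.785]
contact_force: [0.3, -0.4, -0.2]
opening: 0.999
```

Run:
```python
from h import *
grab('scene','1'); to([.473,-.303,.041])
```

```text
t 3.35 pos [ 0.4733 -0.3032  0.0417] rot [3.141 0.    0.785] F [-0.36  0.65  0.57] open 0.998
tool mm [-0.1 -0.4  0.7]
```

View pics/scene_1.png

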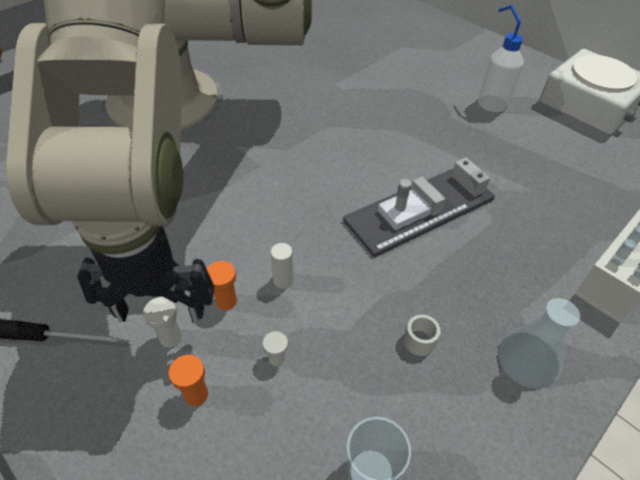

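The open fingers straddle the white flange at (162,310), clear of the orange ones. Closing.

Call:
{"fn": "carry_out", "kwargs": {"series": [[[0, 0, 0], [0, 0, 0], 1], [[0, 0, 0], [0, 0, 0], 1], [[0, 0, 0], [0, 0, 0], 1], [[0, 0, 0], [0, 0, 0], 1], [[0, 0, 0], [0, 0, 0], 1]], "squeeze": 35}}

```text
t: 3.85
eef_pos: [0.4735, -0.3033, 0.0419]
tcp_rot: [3.14, -0.0, 0.784]
contact_force: [0.3, -0.5, 4.7]
opening: 0.452
```

Call:
{"fn": "carry_out", "kwargs": {"series": [[[0, 0, 0], [0, 0, 0], 1], [[0, 0, 0], [0, 0, 0], 1], [[0, 0, 0], [0, 0, 0], 1]]}}

```text
t: 4.15
eef_pos: [0.4735, -0.3034, 0.0419]
tcp_rot: [3.14, -0.0, 0.784]
contact_force: [0.5, 1.1, 5.9]
opening: 0.454
```

The opening of 0.454 is about 39 mm, which matches the flange. Lifting.

Call:
{"fn": "carry_out", "kwargs": {"series": [[[0, 0, -10], [0, 0, 0], 1], [[0, 0, -25], [0, 0, 0], 1], [[0, 0, -30], [0, 0, 0], 1], [[0, 0, -25], [0, 0, 0], 1], [[0, 0, -10], [0, 0, 0], 1]]}}

```text
t: 4.65
eef_pos: [0.4736, -0.3035, 0.1438]
tcp_rot: [3.138, 0.0, 0.784]
contact_force: [0.1, -0.8, -1.8]
opening: 0.455
```

Call:
{"fn": "carry_out", "kwargs": {"series": [[[0, 0, 0], [0, 0, 0.13], 1], [[0, 0, 0], [0, 0, 0.13], 1], [[0, 0, 0], [0, 0, 0.13], 1], [[0, 0, 0], [0, 0, 0.13], 1], [[0, 0, 0], [0, 0, 0.13], 1]]}}

```text
t: 5.15
eef_pos: [0.4727, -0.3027, 0.1404]
tcp_rot: [-3.14, 0.001, 0.129]
contact_force: [0.3, -1.1, -1.8]
opening: 0.454
```

Call:
{"fn": "carry_out", "kwargs": {"series": [[[0, 0, 0], [0, 0, 0.13], 1], [[0, 0, 0], [0, 0, 0.13], 1], [[0, 0, 0], [0, 0, 0.12], 1], [[0, 0, 0], [0, 0, 0], 1]]}}

```text
t: 5.55
eef_pos: [0.4728, -0.3028, 0.1405]
tcp_rot: [-3.141, 0.001, -0.247]
contact_force: [-0.5, 0.7, -0.7]
opening: 0.456
```

Run:
```python
from h import *
grab('scene','2'); to([.574,.181,.142],np.radians(76-90))
```

```text
t 5.6 pos [ 0.4728 -0.3028  0.1407] rot [-3.1409e+00  1.2000e-03 -2.4340e-01] F [ 0.56  0.04 -1.63] open 0.451
tool mm [ -18.4 -493.9   -1. ]
rotvec [-0.001  0.001  0.001]
```

View pics/scene_2.png

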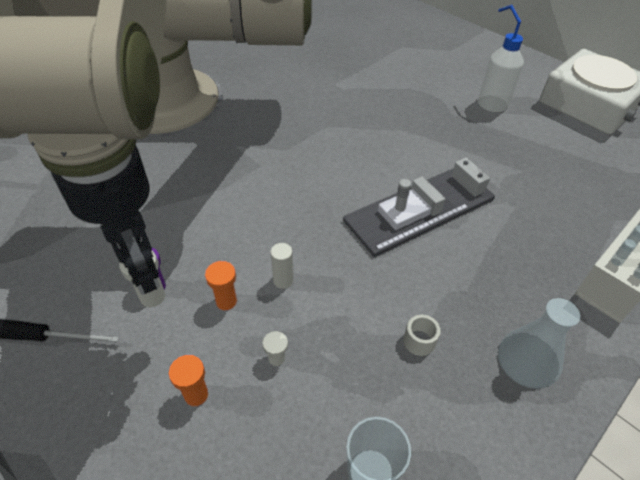

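The piston is held upright under the gripper at (145,285). I raise it a little more for clearance over the post and carry it across.

Call:
{"fn": "carry_out", "kwargs": {"series": [[[0, -10, -15], [0, 0, 0], 1], [[-1, -25, -15], [0, 0, 0], 1], [[-1.5, -38, 0], [0, 0, 0], 1], [[-1.5, -38, 0], [0, 0, 0], 1], [[-1.5, -38, 0], [0, 0, 0], 1]]}}

```text
t: 6.1
eef_pos: [0.504, -0.1558, 0.1711]
tcp_rot: [-3.141, 0.001, -0.243]
contact_force: [0.7, -0.2, -1.7]
opening: 0.453
```

Call:
{"fn": "carry_out", "kwargs": {"series": [[[-1.5, -38, 0], [0, 0, 0], 1], [[-1.5, -38, 0], [0, 0, 0], 1], [[-1.5, -38, 0], [0, 0, 0], 1], [[-1.5, -38, 0], [0, 0, 0], 1], [[-1.5, -38, 0], [0, 0, 0], 1]]}}

```text
t: 6.6
eef_pos: [0.543, 0.0305, 0.171]
tcp_rot: [3.142, 0.001, -0.242]
contact_force: [0.7, -0.8, -1.9]
opening: 0.452
```

Call:
{"fn": "carry_out", "kwargs": {"series": [[[-1.5, -38, 0], [0, 0, 0], 1], [[-1.5, -38, 0], [0, 0, 0], 1], [[-1.5, -25, 0], [0, 0, 0], 1], [[-1.5, -16, 0], [0, 0, 0], 1], [[0, 0, 0], [0, 0, 0], 1]]}}

```text
t: 7.1
eef_pos: [0.5656, 0.1452, 0.1709]
tcp_rot: [3.142, 0.001, -0.242]
contact_force: [0.1, -0.7, -2.4]
opening: 0.458
```

Run:
```python
from h import *
grab('scene','3'); grab('top','3'); to([.574,.181,.0539],np.radians(76-90))
```

```text
t 7.2 pos [0.5656 0.1432 0.171 ] rot [ 3.141e+00  5.000e-04 -2.450e-01] F [-0.13  0.89 -1.63] open 0.453
tool mm [ -1.  -38.8 117.1]
rotvec [ 0.001  0.    -0.001]
```

View pics/scene_3.png

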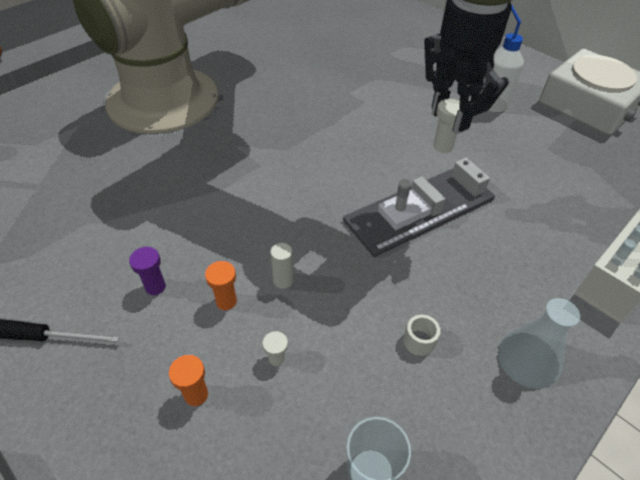

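Call:
{"fn": "carry_out", "kwargs": {"series": [[[-0.5, -20, 0], [0, 0, 0], 1], [[-0.5, -19, 10], [0, 0, 0], 1], [[0, 0, 30], [0, 0, 0], 1], [[0, 0, 30], [0, 0, 0], 1], [[0, 0, 15], [0, 0, 0], 1]]}}

```text
t: 7.7
eef_pos: [0.5732, 0.1804, 0.0837]
tcp_rot: [3.14, 0.003, -0.247]
contact_force: [0.2, -0.1, -1.5]
opening: 0.456
```

Call:
{"fn": "carry_out", "kwargs": {"series": [[[0, 0, 10], [0, 0, 0], 1], [[0, 0, 10], [0, 0, 0], 1], [[0, 0, 8], [0, 0, 0], 1], [[0, 0, 0], [0, 0, 0], 1]]}}

```text
t: 8.1
eef_pos: [0.574, 0.1816, 0.0576]
tcp_rot: [3.141, 0.001, -0.246]
contact_force: [0.1, -0.3, -2.6]
opening: 0.458
```

Run:
```python
from h import *
d=grab('scene','4'); to([.574,.181,.0539],np.radians(76-90))
cv2.imwrite('pics/c4.png',cv2.resize(d['img'][60:260,335:535],None,fx=3,fy=3)[:,:,::-1])
```

```text
t 8.15 pos [0.5743 0.1817 0.0584] rot [ 3.1416  0.     -0.2461] F [ 0.31 -1.22 -1.04] open 0.456
tool mm [-0.1  0.8  4.5]
rotvec [ 0.     0.    -0.002]
```

View pics/c4.png

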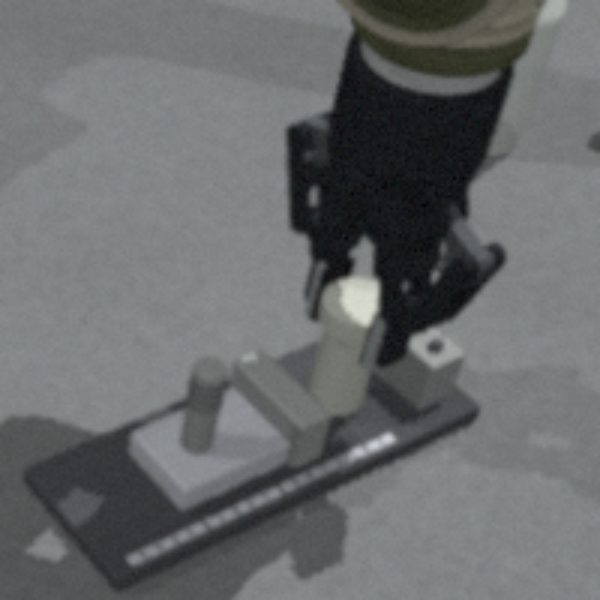

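The piston (340,350 in the crop) is between the jaws and a few mm above the bed. Lowering in small steps until it touches.

Call:
{"fn": "carry_out", "kwargs": {"series": [[[0, 0, 2], [0, 0, 0], 1], [[0, 0, 1], [0, 0, 0], 1], [[0, 0, 0], [0, 0, 0], 1]]}}

```text
t: 8.45
eef_pos: [0.5743, 0.182, 0.0555]
tcp_rot: [-3.141, -0.0, -0.246]
contact_force: [-0.3, 0.4, -1.4]
opening: 0.451
```

Call:
{"fn": "carry_out", "kwargs": {"series": [[[0, 0, 1], [0, 0, 0], 1], [[0, 0, 0], [0, 0, 0], 1]]}}

```text
t: 8.65
eef_pos: [0.5743, 0.1819, 0.0543]
tcp_rot: [3.142, -0.0, -0.246]
contact_force: [1.0, 0.5, -1.2]
opening: 0.458
```

Call:
{"fn": "carry_out", "kwargs": {"series": [[[0, 0, 0.5], [0, 0, 0], 1], [[0, 0, 0], [0, 0, 0], 1]]}}

```text
t: 8.85
eef_pos: [0.5744, 0.1819, 0.0541]
tcp_rot: [-3.141, -0.0, -0.246]
contact_force: [-0.6, -0.3, 0.0]
opening: 0.457
```

Call:
{"fn": "carry_out", "kwargs": {"series": [[[0, 0, 0.5], [0, 0, 0], 1], [[0, 0, 0], [0, 0, 0], 1]]}}

```text
t: 9.05
eef_pos: [0.5745, 0.182, 0.054]
tcp_rot: [-3.141, -0.001, -0.246]
contact_force: [-1.6, 0.4, 4.6]
opening: 0.454
```

Call:
{"fn": "carry_out", "kwargs": {"series": [[[0, 0, 0], [0, 0, 0], -0.2], [[0, 0, 0], [0, 0, 0], -0.5], [[0, 0, 0], [0, 0, 0], -1], [[0, 0, 0], [0, 0, 0], -1], [[0, 0, 0], [0, 0, 0], -1]]}}

```text
t: 9.55
eef_pos: [0.5743, 0.1819, 0.0532]
tcp_rot: [3.142, 0.0, -0.246]
contact_force: [-0.5, 0.1, 0.5]
opening: 1.001
```

Call:
{"fn": "carry_out", "kwargs": {"series": [[[0, 0, 0], [0, 0, 0], -1], [[0, 0, -20], [0, 0, 0], -1], [[0, 0, -40], [0, 0, 0], -1], [[0, 0, -30], [0, 0, 0], -1], [[0, 0, 0], [0, 0, 0], -1]]}}

```text
t: 10.05
eef_pos: [0.5761, 0.1822, 0.1478]
tcp_rot: [-3.139, -0.007, -0.246]
contact_force: [-0.1, 1.0, -0.6]
opening: 1.001
```

Run:
```python
from h import *
d=grab('scene','5'); to([.574,.181,.0539],np.radians(76-90))
cv2.imwrite('pics/c5.png',cv2.resize(d['img'][60:260,335:535],None,fx=3,fy=3)[:,:,::-1])
```

```text
t 10.1 pos [0.5751 0.182  0.1451] rot [-3.1402 -0.0036 -0.246 ] F [ 0.26 -0.78 -0.75] open 1.001
tool mm [-1.1  1.4 91.2]
rotvec [-0.001 -0.004 -0.002]
```

View pics/c5.png

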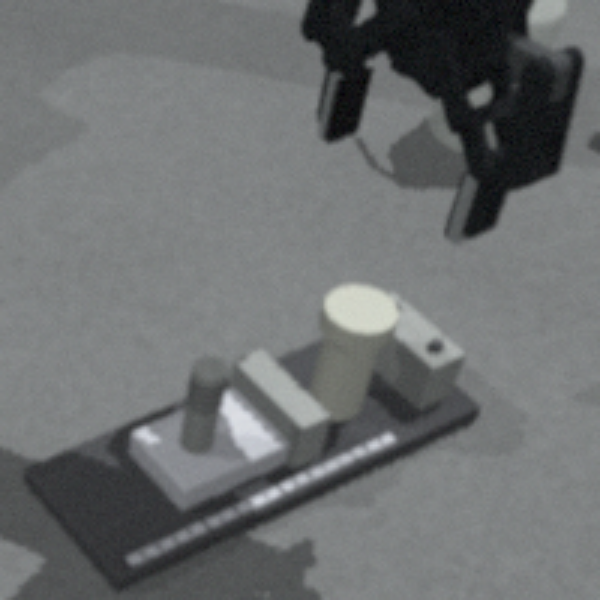

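The piston stands upright on the bed between the jaws, let go, at crop (345,350). Next I shut the fingers, go behind the post and push it with the shut fingertips.

Call:
{"fn": "carry_out", "kwargs": {"series": [[[0, 20, 0], [0, 0, 0], 1], [[0, 35, 0], [0, 0, 0], 1], [[0, 40, 0], [0, 0, 0], 1], [[0, 30, 0], [0, 0, 0], 1], [[0, 11, 0], [0, 0, 0], 1]]}}

```text
t: 10.6
eef_pos: [0.5401, 0.0479, 0.1421]
tcp_rot: [3.141, 0.002, -0.248]
contact_force: [1.0, 0.3, -0.2]
opening: 0.143
```

Call:
{"fn": "carry_out", "kwargs": {"series": [[[0, 0, 0], [0, 0, 0], 1], [[0, 0, 0], [0, 0, 0], 1], [[0, 0, 0], [0, 0, 0], 1]]}}

```text
t: 10.9
eef_pos: [0.5412, 0.0512, 0.143]
tcp_rot: [-3.141, 0.0, -0.245]
contact_force: [-1.1, -0.7, 0.3]
opening: 0.001
```

Run:
```python
from h import *
d=grab('scene','6'); dt=grab('top','6'); o=np.array([.5622,.1326]); y=np.array([.2397,.9709])
p=o-.0855*y
to([p[0],p[1],.058],np.radians(76.1-90))
cv2.imwrite('pics/c6.png',cv2.resize(d['img'][60:260,335:535],None,fx=3,fy=3)[:,:,::-1])
```

```text
t 11.0 pos [0.5412 0.0509 0.1431] rot [-3.1415e+00  2.0000e-04 -2.4470e-01] F [ 0.67 -0.47  0.03] open -0.001
tool mm [ 0.8  1.2 85.1]
rotvec [-0.     0.    -0.002]
```

View pics/c6.png

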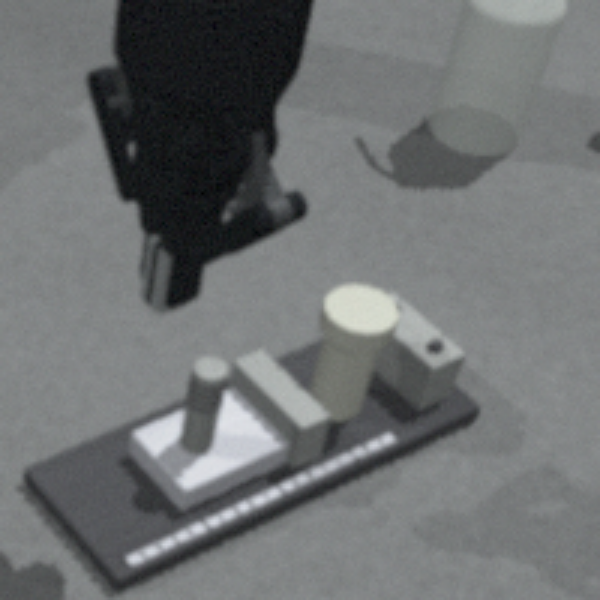

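The shut fingers hang behind the post (crop 165,300), and the piston is undisturbed. Descending.

Call:
{"fn": "carry_out", "kwargs": {"series": [[[1, 3, 25], [0, 0, 0], 1], [[0, 0, 30], [0, 0, 0], 1], [[0, 0, 20], [0, 0, 0], 1], [[0, 0, 10], [0, 0, 0], 1], [[0, 0, 0], [0, 0, 0], 1]]}}

```text
t: 11.5
eef_pos: [0.541, 0.0473, 0.0574]
tcp_rot: [3.141, 0.002, -0.245]
contact_force: [0.4, 0.7, 1.1]
opening: 0.002
```

Call:
{"fn": "carry_out", "kwargs": {"series": [[[0, -4, 0], [0, 0, 0], 1], [[0, -4, 0], [0, 0, 0], 1], [[0, -3, 0], [0, 0, 0], 1], [[0, -3, 0], [0, 0, 0], 1], [[0, -2, 0], [0, 0, 0], 1]]}}

```text
t: 12.0
eef_pos: [0.5455, 0.0627, 0.0586]
tcp_rot: [-3.142, -0.001, -0.246]
contact_force: [-0.1, -1.2, -0.3]
opening: -0.004
```

```bash
cat >> h.py <<'E'
def g():
    o=np.array([.5622,.1326]); y=np.array([.2397,.9709]); x=np.array([.9709,-.2397]); s=sensors.get_obs()
    e=s['eef_pos'][:2]-o; print('t',s['t'],'gauge x,y',(e@x).round(4),(e@y).round(4),'z',s['eef_pos'][2].round(4),'Fy',(s['contact_force'][:2]@y).round(2),'Fx',(s['contact_force'][:2]@x).round(2))
E
python3 - <<'E'
from h import *
d=grab('scene','7'); g()
cv2.imwrite('pics/c7.png',cv2.resize(d['img'][60:260,335:535],None,fx=3,fy=3)[:,:,::-1])
E
```

```text
t 12.05 gauge x,y 0.0004 -0.0717 z 0.0585 Fy 0.2 Fx 0.07
```

View pics/c7.png

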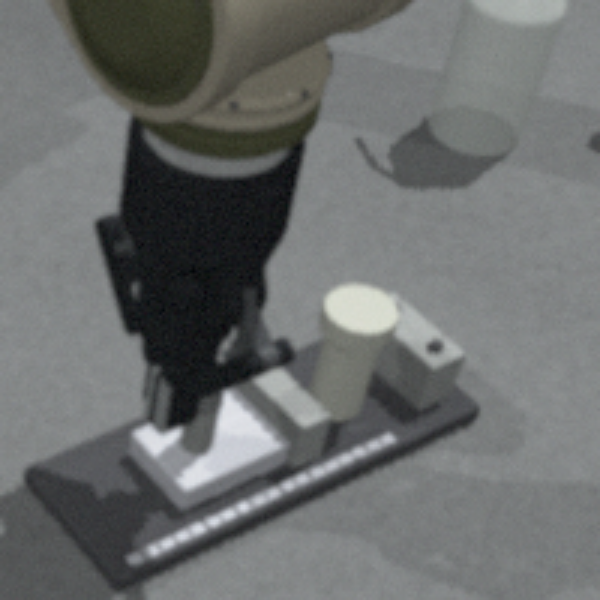

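Call:
{"fn": "carry_out", "kwargs": {"series": [[[0, -2, 0], [0, 0, 0], 1], [[0, -3, 0], [0, 0, 0], 1], [[0, -3, 0], [0, 0, 0], 1], [[0, -3, 0], [0, 0, 0], 1], [[0, -3, 0], [0, 0, 0], 1]]}}

```text
t: 12.55
eef_pos: [0.5487, 0.076, 0.0583]
tcp_rot: [3.141, 0.0, -0.246]
contact_force: [-1.6, -3.2, 0.8]
opening: 0.001
```

Call:
{"fn": "carry_out", "kwargs": {"series": [[[0, -3, 0], [0, 0, 0], 1], [[0, -3, 0], [0, 0, 0], 1], [[0, -2, 0], [0, 0, 0], 1], [[0, -2, 0], [0, 0, 0], 1], [[0, -2, 0], [0, 0, 0], 1]]}}

```text
t: 13.05
eef_pos: [0.5516, 0.0876, 0.0583]
tcp_rot: [3.141, 0.0, -0.246]
contact_force: [-0.6, -3.8, 1.3]
opening: -0.003
```

Run:
```python
from h import *
d=grab('scene','8'); g()
cv2.imwrite('pics/c8.png',cv2.resize(d['img'][60:260,335:535],None,fx=3,fy=3)[:,:,::-1])
```

```text
t 13.1 gauge x,y 0.0005 -0.0459 z 0.0583 Fy -3.26 Fx -0.15
```

View pics/c8.png

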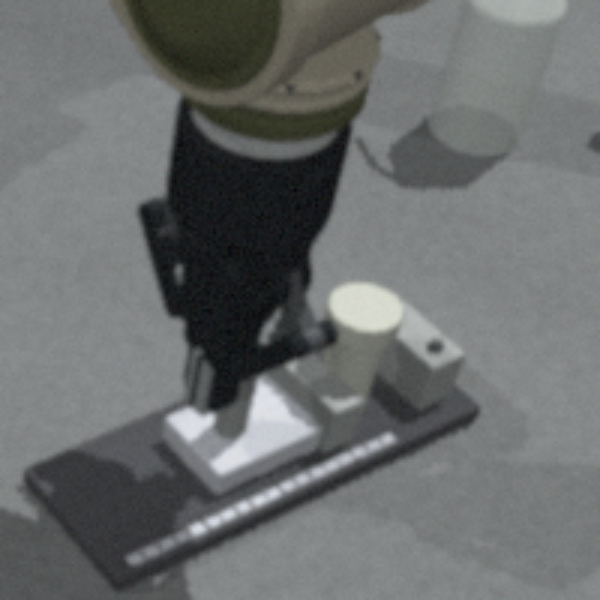

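The drag reads about 3.3 N, and the piston is moving upright with the jaw. Continuing gently.

Call:
{"fn": "carry_out", "kwargs": {"series": [[[0, -2, 0], [0, 0, 0], 1], [[0, -2, 0], [0, 0, 0], 1], [[0, -2, 0], [0, 0, 0], 1], [[0, -2, 0], [0, 0, 0], 1], [[0, -1, 0], [0, 0, 0], 1]]}}

```text
t: 13.6
eef_pos: [0.5538, 0.0965, 0.0583]
tcp_rot: [3.142, -0.0, -0.246]
contact_force: [-0.6, -3.2, 1.4]
opening: -0.008
```

Call:
{"fn": "carry_out", "kwargs": {"series": [[[0, -1, 0], [0, 0, 0], 1], [[0, -1, 0], [0, 0, 0], 1], [[0, 0, 0], [0, 0, 0], 1]]}}

```text
t: 13.9
eef_pos: [0.5543, 0.0984, 0.0583]
tcp_rot: [-3.141, -0.0, -0.246]
contact_force: [-1.0, -2.4, 1.0]
opening: -0.0
```

Run:
```python
from h import *
d=grab('scene','9'); g()
```

```text
t 13.95 gauge x,y 0.0005 -0.0351 z 0.0583 Fy -2.18 Fx -0.16
```

Call:
{"fn": "carry_out", "kwargs": {"series": [[[0, -0.5, 0], [0, 0, 0], 1], [[0, -0.5, 0], [0, 0, 0], 1], [[0, -0.5, 0], [0, 0, 0], 1], [[0, -0.5, 0], [0, 0, 0], 1]]}}

```text
t: 14.35
eef_pos: [0.5548, 0.1002, 0.0583]
tcp_rot: [3.142, 0.0, -0.246]
contact_force: [-2.1, -3.5, 1.3]
opening: 0.001
```

Call:
{"fn": "carry_out", "kwargs": {"series": [[[0, -0.5, 0], [0, 0, 0], 1], [[0, -0.5, 0], [0, 0, 0], 1]]}}

```text
t: 14.55
eef_pos: [0.555, 0.1012, 0.0583]
tcp_rot: [3.142, 0.0, -0.246]
contact_force: [-0.6, -3.8, 1.2]
opening: -0.001
```

Call:
{"fn": "carry_out", "kwargs": {"series": [[[0, -0.5, 0], [0, 0, 0], 1], [[0, -0.5, 0], [0, 0, 0], 1]]}}

```text
t: 14.75
eef_pos: [0.5553, 0.1022, 0.0583]
tcp_rot: [3.142, 0.0, -0.246]
contact_force: [-1.6, -4.1, 2.6]
opening: 0.0
```

Call:
{"fn": "carry_out", "kwargs": {"series": [[[0, -0.5, 0], [0, 0, 0], 1], [[0, -0.5, 0], [0, 0, 0], 1]]}}

```text
t: 14.95
eef_pos: [0.5555, 0.1031, 0.0583]
tcp_rot: [3.142, 0.0, -0.246]
contact_force: [-1.0, -3.3, 1.6]
opening: 0.003
```

Call:
{"fn": "carry_out", "kwargs": {"series": [[[0, -0.5, 0], [0, 0, 0], 1], [[0, 0, 0], [0, 0, 0], 1]]}}

```text
t: 15.15
eef_pos: [0.5556, 0.1037, 0.0583]
tcp_rot: [-3.141, 0.0, -0.246]
contact_force: [-1.6, -3.0, 2.0]
opening: -0.001
```

Run:
```python
from h import *
d=grab('scene','10'); g()
cv2.imwrite('pics/c10.png',cv2.resize(d['img'][60:260,335:535],None,fx=3,fy=3)[:,:,::-1])
```

```text
t 15.2 gauge x,y 0.0006 -0.0297 z 0.0583 Fy -3.43 Fx -0.97
```

View pics/c10.png

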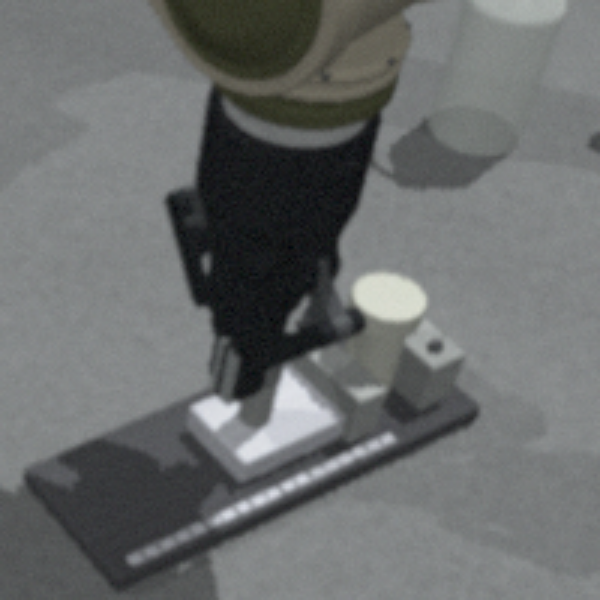

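The piston is still upright and close to the fixed jaw at crop (400,370), but the force has not risen yet. Continuing in 0.5 mm steps.

Call:
{"fn": "carry_out", "kwargs": {"series": [[[0, -0.5, 0], [0, 0, 0], 1], [[0, -0.5, 0], [0, 0, 0], 1]]}}

```text
t: 15.4
eef_pos: [0.5559, 0.1046, 0.0583]
tcp_rot: [3.142, 0.0, -0.246]
contact_force: [-1.7, -3.0, 1.4]
opening: -0.002
```

Call:
{"fn": "carry_out", "kwargs": {"series": [[[0, -0.5, 0], [0, 0, 0], 1], [[0, -0.5, 0], [0, 0, 0], 1]]}}

```text
t: 15.6
eef_pos: [0.5561, 0.1056, 0.0583]
tcp_rot: [3.142, -0.0, -0.246]
contact_force: [-1.2, -3.8, 1.2]
opening: 0.0
```

Call:
{"fn": "carry_out", "kwargs": {"series": [[[0, -0.5, 0], [0, 0, 0], 1], [[0, -0.5, 0], [0, 0, 0], 1]]}}

```text
t: 15.8
eef_pos: [0.5562, 0.1059, 0.0583]
tcp_rot: [3.14, 0.0, -0.246]
contact_force: [-3.8, -11.0, 3.2]
opening: 0.002
```

The force rose steeply to about 11.6 N, or roughly 8 N on the piston after the drag. Holding briefly, then backing off.

Call:
{"fn": "carry_out", "kwargs": {"series": [[[0, 0, 0], [0, 0, 0], 1], [[0, 0, 0], [0, 0, 0], 1], [[0, 0, 0], [0, 0, 0], 1]]}}

```text
t: 16.1
eef_pos: [0.5562, 0.1059, 0.0583]
tcp_rot: [3.14, 0.0, -0.246]
contact_force: [-2.8, -8.0, 3.5]
opening: 0.001
```

Run:
```python
from h import *
g()
```

```text
t 16.1 gauge x,y 0.0006 -0.0274 z 0.0583 Fy -8.42 Fx -0.81
```

It settled at 8.4 N, so about 5 N bears on the piston. Retreating.

Call:
{"fn": "carry_out", "kwargs": {"series": [[[0, 1, 0], [0, 0, 0], 1], [[0, 4, 0], [0, 0, 0], 1], [[0, 8, 0], [0, 0, 0], 1], [[0, 8, 0], [0, 0, 0], 1], [[0, 0, 0], [0, 0, 0], 1]]}}

```text
t: 16.6
eef_pos: [0.5511, 0.0851, 0.0583]
tcp_rot: [3.142, 0.0, -0.247]
contact_force: [-0.4, -0.3, -0.4]
opening: -0.003
```

Call:
{"fn": "carry_out", "kwargs": {"series": [[[0, 0, -20], [0, 0, 0], 1], [[0, 0, -40], [0, 0, 0], 1], [[0, 20, -40], [0, 0, 0], 1], [[0, 40, -20], [0, 0, 0], 1], [[0, 40, 0], [0, 0, 0], 1]]}}

```text
t: 17.1
eef_pos: [0.5278, -0.0119, 0.1815]
tcp_rot: [-3.141, -0.006, -0.245]
contact_force: [1.5, -0.5, -1.2]
opening: -0.001
```

Call:
{"fn": "carry_out", "kwargs": {"series": [[[0, 40, 0], [0, 0, 0], 1], [[0, 40, 0], [0, 0, 0], 1], [[0, 30, 0], [0, 0, 0], 1], [[0, 0, 0], [0, 0, 0], 1], [[0, 0, 0], [0, 0, 0], 1]]}}

```text
t: 17.6
eef_pos: [0.5001, -0.1176, 0.1783]
tcp_rot: [-3.141, -0.0, -0.247]
contact_force: [-0.7, 0.2, 0.0]
opening: 0.001
```

Run:
```python
from h import *
d=grab('scene','11'); t=grab('top','11'); g()
a=cv2.resize(d['img'][100:260,335:505],None,fx=2.3,fy=2.3); b=cv2.resize(t['img'][140:260,120:310],None,fx=2.1,fy=2.1)
h=max(a.shape[0],b.shape[0]); P=lambda i:cv2.copyMakeBorder(i,0,h-i.shape[0],0,0,0)
cv2.imwrite('pics/c11.png',np.hstack([P(a),P(b)])[:,:,::-1]); print(a.shape,b.shape)
m=(t['img'].min(2)>150).astype(np.uint8)
n,lab,st,ce=cv2.connectedComponentsWithStats(m)
o=np.array([.5622,.1326]); B=np.array([[.9709,.2397],[-.2397,.9709]])
for i in range(1,n):
    if st[i,4]>100 and 120<ce[i][0]<460 and 140<ce[i][1]<260:
        print(st[i],ce[i].round(1),'z.082 gauge',((plane(t,[ce[i]],.082)[0,:2]-o)@B).round(4),'z.085',((plane(t,[ce[i]],.085)[0,:2]-o)@B).round(4),'z.045 world',plane(t,[ce[i]],.045).round(4))
```

```text
t 17.7 gauge x,y -0.0003 -0.2568 z 0.1783 Fy -0.11 Fx 0.29
(368, 391, 3) (252, 399, 3)
[404 166  19  18 266] [413.1 174.3] z.082 gauge [ 0.1117 -0.3307] z.085 [ 0.1112 -0.3304] z.045 world [[ 0.5973 -0.2209  0.045 ]]
[144 169  31  36 688] [158.7 187. ] z.082 gauge [-0.0019  0.0785] z.085 [-0.0021  0.0776] z.045 world [[0.5846 0.22   0.045 ]]
[181 172 101  25 439] [228.  183.3] z.082 gauge [ 0.0295 -0.0351] z.085 [ 0.0291 -0.0357] z.045 world [[0.5879 0.0976 0.045 ]]
[ 334  176   83   61 3096] [371.4 209.2] z.082 gauge [ 0.0397 -0.2759] z.085 [ 0.0393 -0.2757] z.045 world [[ 0.5383 -0.1477  0.045 ]]
[189 183  42  35 986] [209.1 199.8] z.082 gauge [-0.0043 -0.0108] z.085 [-0.0045 -0.0114] z.045 world [[0.56   0.1306 0.045 ]]
[174 197  13  14 114] [180.3 204. ] z.082 gauge [-0.0218  0.0352] z.085 [-0.0219  0.0344] z.045 world [[0.5538 0.1813 0.045 ]]
[ 269  202   55   83 1228] [294.3 248.7] z.082 gauge [-0.0515 -0.1672] z.085 [-0.0516 -0.1673] z.045 world [[ 0.4734 -0.0154  0.045 ]]
```

View pics/c11.png

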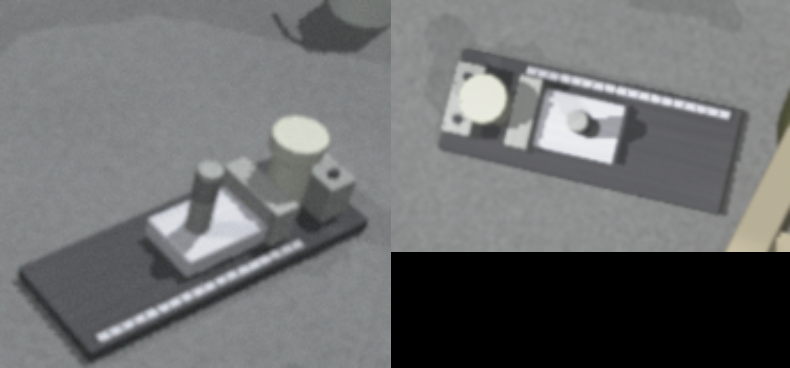

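The piston stands upright against the fixed jaw (right panel 482,99), with the moving jaw closed on it and the post at (581,121). Checking the numbers.

Run:
```python
from h import *
t=dict(np.load('top_11.npz')); s=dict(np.load('scene_11.npz'))
o=np.array([.5622,.1326]); B=np.array([[.9709,.2397],[-.2397,.9709]])
f=lambda p:np.array(p)/2.3+[335,100]-.3
q=lambda d,u,z:((plane(d,[u],z)[0,:2]-o)@B).round(4)
a=q(t,(163.1,186.9),.082);b=q(t,(210.3,197.4),.085); print('top piston',a,'post',b,np.linalg.norm(a-b))
a=q(s,f((300,139)),.082);b=q(s,f((210,170)),.085); print('scene piston',a,'post',b,np.linalg.norm(a-b))
o=sensors.get_obs();print(o['t'],abs(o['dq']).max())
```

```text
top piston [-0.0001  0.0711] post [-0.0002 -0.0124] 0.08350005988021804
scene piston [0.0035 0.0667] post [-0.0005 -0.0103] 0.07710382610480494
17.7 0.008027595510151128
```

Run:
```python
from bench import job
print(job.finish_job())
```

```text
the job is handed in; nothing more can be done
None
```

I stood the tall white piston on the caliper bed, let go of it, and pushed the post with shut fingers until the jaws closed on it. The push peaked at about 11.6 N and settled at about 8.4 N. Less the roughly 3.3 N of drag I measured, that is about 5 N on the piston. I then backed the arm well clear and handed the job in at about 17.7 s.

- **Position:** In the last pictures the piston is upright at gauge y of about 0.067 to 0.071 m, and x within 4 mm of the middle line. The post is at y of about -0.010 to -0.012 m, against a limit of -0.016 m.
- **Disagreement between views:** The two cameras put the post-to-piston distance at 83.5 mm (top) and 77 mm (scene). The true value with the jaw closed should be 80 mm. I put this down to hand-read pixel positions and calibration error. Both are under the 90 mm limit.
- **Other parts:** The short piston was last measured about 1 mm from where it started, which is within measuring error. The gripper was empty and the force sensor read about zero.

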